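# Sweep loose caps into the catch tray

## Robot

A 6-joint arm with a two-finger parallel gripper is mounted at the origin on the work surface. World frame = base frame: x ahead of the robot, y to its left, z up, the work surface at z = 0. Lengths are in mm, angles in degrees, forces in N, time in s.
With the tool pointing down it reaches from about 300 to 850 mm from the base axis. Payload 4.2 kg.
Tool frame: the origin (TCP) lies at the very end of the fingers, on their centre line; the grasp point (between the pads) lies 19 mm behind it; z points along the fingers, y is the line along which they close (so a half turn about z gives the same grasp; the last joint's range is limited). The gripper opens to 91 mm and grips with 3 to 60 N. Pads are 32 mm wide; open, the fingers measure 118 mm over their backs; the gripper's body (76 mm by 178 mm) begins 60 mm behind the grasp point.
Start: joints at [64.744, 18.312, 89.639, -0, 72.044, -1.146], TCP at [234.886, 524.854, 213.976] pointing down, gripper open.
Joint ranges: [-177.97, 177.97], [-48.28, 115.42], [12.27, 149.76], [-77.06, 257.06], [2.81, 150.46], [-146.56, 146.56]. Speed limits (degrees/s): [147.25, 147.25, 180, 180, 180, 180].

## Interface

Orientations are given as [roll, pitch, yaw] about the fixed x, y, z axes, in that order (R = Rz(yaw) Ry(pitch) Rx(roll)).
In Python, from workcell import env, grab_frame gives the robot as it stands. The module is installed in compiled form; this text tells all that it offers.
- The arm moves only by the tool move_arm, never from a script. Its argument "plan" is a list of rows, each an object of numbers: "tx", "ty", "tz": the shift along the tool's x, y, z in cm; "wx", "wy", "wz": the turn, a rotation vector about the tool's x, y, z in rad. In form: [{"tx": .., "ty": .., "tz": .., "wx": .., "wy": .., "wz": ..}, ...]. A call has 1 to 12 rows; each row shifts and turns the commanded pose from where the row before left it, along the tool's axes as they then stand; what a row does not reach is not made up. A row lasts 1/12 s, in which the tool goes at most 41.7 mm and 7.16 degrees, less where a joint would pass 70% of its speed; a pose out of reach is approached as far as the arm can. A call is refused whole if a number of a shift passes 4.17 or a number of a turn 0.125, either way. A call with a gripper value outside its range is refused whole. "gripper" is the finger opening in cm, from 0 to 9.12, set as the call begins (left out, the last holds). The fingers move at their own pace and stop on an object; "force" is the grip in N (left out, the last holds). Time passes only in rows, so rows that do not move let the fingers close. It gives the time, the measured TCP pose, the force, the opening and the grip force at its end, in the units of the state.
- env.state(): the state, without advancing time (a new reading comes with each control period).
- grab_frame(name): name is "scene" or "top" or "wrist"; returns a dict with "color" (384x512x3 uint8, red, green, blue), "vfov" (degrees; the focal length in pixels is half the picture's height over the tangent of half this angle, whatever the lens; pixels are square), "cx", "cy" (the principal point, pixels), "k1" (the pictures are not rectified: a ray, as slopes to the right and down, at radius r is drawn at 1 + k1 r^2 times it, then the intrinsics apply), "view" (4x4, takes a point from world to camera coordinates). Camera axes: x right, y up, looking along -z (the intrinsics and any distortion apply to the point x, -y, -z); pixel columns grow to the right and rows downward; lengths in mm; the calibration is good to about 2 mm. A picture is of the moment at which its call begins. There is no depth.
- env.job_done(): hands the job in; it is judged then, once.
The state is a dict: "time_s": time; "qpos": joint angles; "qvel": joint speeds; "effort": joint torques, N m; "ee_pos": TCP position; "ee_rot": TCP orientation; "force": force on the tool from outside, world axes, zero at the start; "torque": the same for the moment, N m; "gripper_width": finger opening in mm; "gripper_force": force on a finger pad.
Only numpy, scipy, OpenCV 4.12 (cv2) and the standard library are available. Lean on these libraries where they do the work, as an engineer would, in place of code of your own. Each camera call takes 0.05 s, during which the arm holds its last target. There are 200 camera calls.

## Task

Three loose black screw caps are lying on the lab bench. Sweep all three with the fingers along the bench through the open front of the low steel catch tray until each lies fully inside it; only push them gently, do not pinch or lift them. Leave the standing vials, the bottle and the tube rack where they are, and finish clear of everything.

Things in the scene. Friction and masses are not known exactly. Their poses are not given: they have to be found in the camera images.
- tray: low catch tray fixed to the bench: three upright steel walls 22 mm high, 4 mm thick, no front wall, floor level with the bench (no lip). Inside 160 mm wide (its y) and 100 mm deep (its x). Origin at the centre of the inside, at bench height; x points from the open front (x = -50 mm) to the back wall (inner face x = +50 mm); side walls' inner faces at y = +80 and -80 mm
- cap_wide: loose black plastic screw cap lying flat on the bench, a plain ribbed disc 32 mm across and 14 mm high, 10 to 20 g; origin at the centre of its underside, z up. It slides when pushed from the side. Lies in the sweeping area 90 to 150 mm in front of the tray's mouth. The widest of the three.
- cap_a: loose black plastic screw cap lying flat on the bench, a plain ribbed disc 25 mm across and 14 mm high, 10 to 20 g; origin at the centre of its underside, z up. It slides when pushed from the side. Lies in the sweeping area 90 to 150 mm in front of the tray's mouth
- cap_b: loose black plastic screw cap lying flat on the bench, a plain ribbed disc 25 mm across and 14 mm high, 10 to 20 g; origin at the centre of its underside, z up. It slides when pushed from the side. Lies in the sweeping area 90 to 150 mm in front of the tray's mouth
- vial_mid: small amber glass vial standing upright with a white lid, 15 mm across, 42 mm tall, 20 g, origin at the centre of its underside. It stands in front of the tray's mouth (40 to 60 mm from it), between the paths of two caps; easily knocked over; leave it
- vial_side: the same kind of vial, 15 mm across, 42 mm tall, standing beside one end of the tray's mouth, about 50 mm outside the side wall; origin at the centre of its underside; leave it
- bottle: reagent bottle with a black cap, standing upright, 48 mm across, 85 mm tall, origin at the centre of its underside; beside the tray on the other side; leave it
- rack: grey tube rack, 70 mm (its x) by 150 mm (its y), 86 mm tall with its red-capped tubes, standing behind the tray; origin at the centre of its underside; leave it
Not all that is in view belongs to the job. What is shaped like the cap_a but red or yellow is not meant.

How it is judged (in metres and radians):
At the end, for the whole second after the job is handed in: All three caps lie at rest inside the tray's walls, each wholly past the line of the open front (3 mm allowed), down at bench height (origin below 20 mm); both vials, the bottle and the rack stand upright (within 0.2 rad) within 20 mm of where they were (x of cap_wide in the frame of tray between -0.037 and 0.05 m and y of cap_wide in the frame of tray between -0.08 and 0.08 m and height (world z) of each of cap_wide, cap_a, cap_b below 0.02 m and linear speed of each of cap_wide, cap_a, cap_b below 0.02 m/s and x of cap_a in the frame of tray between -0.0405 and 0.05 m and y of cap_a in the frame of tray between -0.08 and 0.08 m and x of cap_b in the frame of tray between -0.0405 and 0.05 m and y of cap_b in the frame of tray between -0.08 and 0.08 m and distance of each of vial_mid, vial_side, bottle, rack from where it was at the start of the episode below 0.02 m and angle between each of vial_mid, vial_side, bottle, rack's own z axis and vertical below 0.2 rad); the robot touches nothing.
It fails at once if a cap is pinched or squeezed hard (over 15 N between it and the fingers) (contact force between any of cap_wide, cap_a, cap_b and the fingers above 15 N).
It fails at once if a cap is lifted off the bench (height (world z) of any of cap_wide, cap_a, cap_b above 0.02 m).
It fails at once if a standing vial, the bottle or the tube rack is shifted by more than 20 mm or tipped (distance of any of vial_mid, vial_side, bottle, rack from where it was at the start of the episode above 0.02 m or angle between any of vial_mid, vial_side, bottle, rack's own z axis and vertical above 0.3 rad).
It also fails if it takes over 51 s, if anything falls off the work surface, if the arm or the gripper's body presses on something with over 40 N, if the wrist force passes 120 N, or if a joint passes its speed limit or range.

## Working session

There is one attempt and no reset: what is moved stays moved. The work goes in short steps, Python scripts to look and compute and a tool call to move; the robot and the scene stay as the last step left them, time stands still between calls to the robot, and variables do not carry over. Pictures are saved under pics/ and viewed, at most 10 in all, crops included, and the job is handed in when it is done.

Besides the shell and the picture viewer there is one more tool, called after "Request:" as name([rows], argument=value, ...), one row to a line, values as JSON. move_arm: Moves the arm, as the interface text tells. Its arguments: {"type":"object","properties":{"plan":{"type":"array","items":{"type":"object","properties":{"tx":{"type":"number"},"ty":{"type":"number"},"tz":{"type":"number"},"wx":{"type":"number"},"wy":{"type":"number"},"wz":{"type":"number"}}}},"gripper":{"type":"number"},"force":{"type":"number"}},"required":["plan"]}

```bash
mkdir -p pics
cat > h.py <<'E'
import numpy as np, cv2
from workcell import env, grab_frame
def ray(f,u,v):
    h=f["color"].shape[0]; F=h/2/np.tan(np.radians(f["vfov"])/2)
    d=np.array([(u-f["cx"])/F,(v-f["cy"])/F]); s=d.copy()
    for _ in range(30): s=d/(1+f["k1"]*(s@s))
    V=np.array(f["view"]); R=V[:3,:3]; t=V[:3,3]
    return -R.T@t, R.T@np.array([s[0],-s[1],-1])
def on(f,u,v,z):
    o,d=ray(f,u,v); return o+d*(z-o[2])/d[2]
def save(f,n): cv2.imwrite("pics/"+n,f["color"][:,:,::-1])
E
python3 - <<'E'
from h import *
for n in("top","scene"):
    f=grab_frame(n); save(f,n+"0.png"); np.save(n+"0.npy",f,allow_pickle=True)
    print(n,f["vfov"],f["k1"],f["cx"],f["cy"],(-np.array(f["view"])[:3,:3].T@np.array(f["view"])[:3,3]).round())
print(env.state())
E
```

```text
top 50.20685598982769 -0.10499317935624174 247.88633037416741 187.65279919246433 [546.  91. 837.]
scene 51.464647218349185 -0.05026076589156744 256.76334354764526 187.29629588399695 [ 853. -261.  604.]
{'time_s': 0.1, 'qpos': array([ 6.47442633e+01,  1.83487487e+01,  8.96997294e+01,  1.20318786e-04,
        7.20443584e+01, -1.14522386e+00]), 'qvel': array([-0.06030464, -0.05010487, -0.24482533,  0.07769392,  0.00532965,
        0.04762639]), 'effort': array([ 1.30025212e-03, -4.13331270e+01, -2.32509702e+01,  7.28579611e-02,
        4.21974482e-02, -6.27072905e-05]), 'ee_pos': array([234.68401248, 524.42736169, 213.19451046]), 'ee_rot': array([-1.79907184e+02, -1.96985997e-03,  1.55889448e+02]), 'force': array([ 0.21318963, -0.09733855, -0.20587242]), 'torque': array([ 0.06891512, -0.01293684,  0.06151677]), 'gripper_force': 0.0, 'gripper_width': 91.17572714656274}
```

View pics/top0.png

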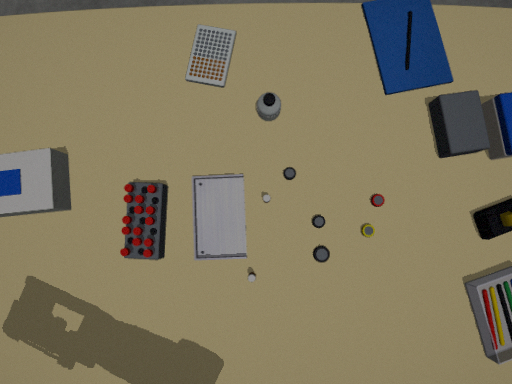

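View pics/scene0.png

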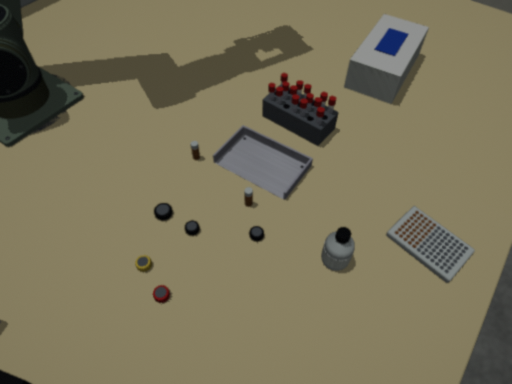

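The top view shows the tray at u 194–246, v 174–258, with its open front at u≈246.
- **Caps, black discs:** (290,173), (319,221) and (321,254), the last being the widest.
- **Could be mistaken for caps:** red (378,200), yellow (368,230), the bottle's black cap (269,99), and the dark tube holes in the rack at about (145,220). I rule all of these out.
- **Vials:** mid at (266,198), side at (252,277).

Next I'll measure positions and check a close crop.

Run:
```python
from h import *
F={n:np.load(n+"0.npy",allow_pickle=True).item() for n in("top","scene")}
def blobs(f,mask,lo,hi):
    n,l,s,c=cv2.connectedComponentsWithStats(mask.astype(np.uint8))
    return [(c[i].round(1),s[i,4],s[i,2:4]) for i in range(1,n) if lo<s[i,4]<hi]
for n,f in F.items():
    g=f["color"].astype(int); m=g.max(2)<85
    print(n)
    for c,a,s in blobs(f,m,30,500):
        p=on(f,*c,12); print(" dark",c,a,s,p.round(1)[:2])
    w=(g.min(2)>150)
    for c,a,s in blobs(f,w,8,4000): print(" white",c,a,s,on(f,*c,42).round(1)[:2])
f=F["top"]
for u,v in((246,174.5),(246.5,257.5),(194,175),(195,258)): print("tray",u,v,on(f,u,v,22).round(1)[:2],on(f,u,v,0).round(1)[:2])
c=cv2.resize(f["color"][150:300,180:345],None,fx=4.8,fy=4,interpolation=cv2.INTER_CUBIC)[:,:792]
c=cv2.resize(f["color"][155:295,180:350],None,fx=4.2,fy=4.2,interpolation=cv2.INTER_CUBIC)
cv2.imwrite("pics/crop.png",c[:,:,::-1])
```

```text
top
 dark [278.9   0.6] 48 [27  2] [1019.9   52. ]
 dark [368.9  40.3] 451 [158  95] [ 928.3 -137.4]
 dark [475.8   2.5] 467 [82  8] [1023.1 -382.8]
 dark [408.2  39. ] 286 [ 8 60] [ 932.4 -222.4]
 dark [204.  83.] 53 [38  7] [836.5 210.8]
 dark [268.7  99.1] 140 [13 14] [799.9  75.9]
 dark [266.9 115.3] 120 [23 14] [765.6  79.9]
 dark [289.1 172.9] 122 [13 13] [646.   35.6]
 dark [198.9 234.9] 102 [26 65] [521.1 218.1]
 dark [377.8 199.6] 55 [9 8] [ 591.2 -143.1]
 dark [317.8 220.9] 131 [13 13] [548.9 -21. ]
 dark [368.4 230.1] 47 [8 7] [ 530.  -122.6]
 dark [320.8 253.5] 200 [17 16] [483.9 -26.3]
 dark [507.4 293.9] 100 [ 9 31] [ 396.2 -411.9]
 dark [504.5 308.4] 277 [16 57] [ 366.8 -405.2]
 dark [484.5 303.2] 36 [ 6 29] [ 379.  -361.4]
scene
 dark [498.2   3.9] 262 [39 13] [ 769.5 1148.8]
 dark [283.4  78.8] 33 [7 7] [446.8 419.5]
 dark [196.  152.9] 110 [13 15] [439.  112.9]
 dark [297.8 180.5] 221 [28 40] [642.4 174.5]
 dark [249.1 200.1] 112 [11 14] [595.1  82.2]
 dark [163.2 211.5] 284 [20 18] [486.2 -29.8]
 dark [192.1 227.9] 199 [16 16] [551.  -24.8]
 dark [256.4 233.6] 199 [16 16] [647.9  32.3]
 dark [343. 236.] 257 [16 19] [771.3 116.9]
 dark [418.7 259.1] 238 [63 50] [896.2 152.5]
 dark [142.4 261.1] 72 [10  9] [ 527.9 -121.9]
 dark [147.1 267.7] 57 [14 10] [ 542.7 -125.7]
 dark [160.3 292. ] 101 [12 11] [ 589.4 -143.2]
 dark [164.5 298.1] 72 [16 12] [ 601.7 -146.5]
 dark [  2.1 325.5] 56 [ 7 14] [ 435.5 -326. ]
 dark [ 10.8 378.7] 245 [32 14] [ 511.6 -362.6]
tray 246 174.5 [642.  122.6] [644.5 123.4]
tray 246.5 257.5 [477.  121.7] [475.1 122.5]
tray 194 175 [641.5 227.5] [644.1 231.2]
tray 195 258 [475.6 224.1] [473.7 227.7]
```

View pics/crop.png

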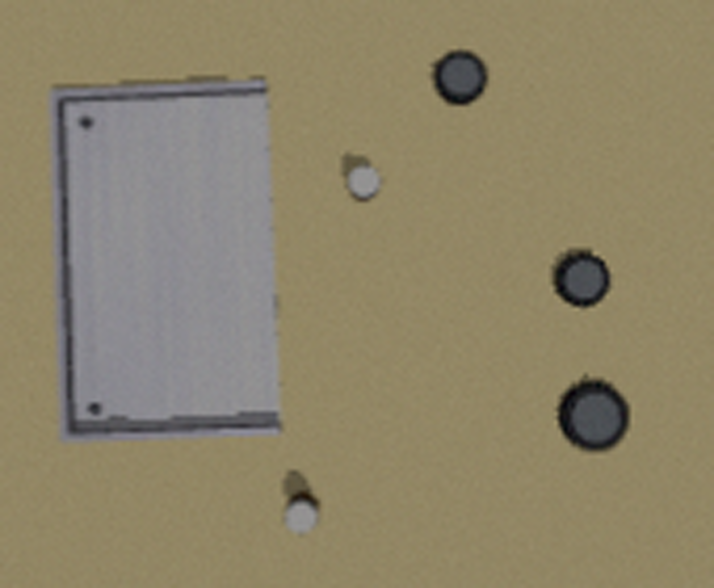

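The crop confirms three plain black discs at crop (461,77), (583,279) and (595,415), the last being the widest. The vial lids are at (364,181) and (301,518), and the tray's front line runs from (268,90) to (280,430).

Run:
```python
from h import *
F={n:np.load(n+"0.npy",allow_pickle=True).item() for n in("top","scene")}
f=F["top"]; P=lambda u,v,z:on(f,180+u/4.2,155+v/4.2,z)[:2]
W=[P(266,86,22),P(280,429,22),P(54,92,22),P(66,434,22)]  # wall-top corners FL FR BL BR(outer mid)
for w in W: print(w.round(1))
print("width",np.linalg.norm(W[0]-W[1]),"depth",np.linalg.norm(W[0]-W[2]),np.linalg.norm(W[1]-W[3]))
x=(W[2]+W[3]-W[0]-W[1]); x/=np.linalg.norm(x); yy=(W[0]-W[1])/np.linalg.norm(W[0]-W[1])
print("x",x,"front dir",yy, x@yy); y=np.array([-x[1],x[0]])
x=x+ (np.array([-yy[1],yy[0]])*(1 if np.dot([-yy[1],yy[0]],x)>0 else -1)); x/=np.linalg.norm(x); y=np.array([-x[1],x[0]])
o=(W[0]+W[1])/2+50*x; print("origin",o.round(1),"yaw",np.degrees(np.arctan2(x[1],x[0])))
print("scene front top corners", on(F["scene"],215,160,22)[:2].round(1))
Q={"vmid":P(364,181,42),"vside":P(301,518,42),"capB":P(461,77,14),"capA":P(583,279,14),"wide":P(595,415,14)}
s=F["scene"]
Q2={"vmid":on(s,249,191,42)[:2],"vside":on(s,195.5,144.5,42)[:2],"capB":on(s,257,231.5,14)[:2],"capA":on(s,192.5,226,14)[:2],"wide":on(s,163.5,209.5,14)[:2]}
for k in Q: print(k,Q[k].round(1),Q2[k].round(1),"tray",((Q[k]-o)@x).round(1),((Q[k]-o)@y).round(1))
b=on(f,268.7,99.1,85)[:2]; print("bottle",b,(b-o)@x,(b-o)@y)
for u,v in((127,187),(152,188),(124,252),(148,253)):
  r=on(f,u,v,86)[:2]; print("rack",(r-o)@x,(r-o)@y)
```

```text
[640.  127.9]
[477.7 121.3]
[637.7 229.8]
[474.9 222.7]
width 162.43934912692978 depth 101.89010928807456 101.3702819507572
x [-0.02536781  0.99967819] front dir [0.99918008 0.04048671] 0.015126673473751939
origin [557.2 174.6] yaw 91.88698798624421
scene front top corners [488.3 114.4]
vmid [593.3  81.6] [596.2  80.6] tray -94.1 -33.0
vside [438.8 111. ] [444.5 110. ] tray -59.7 120.4
capB [644.9  34.5] [647.   35.3] tray -143.0 -83.0
capA [547.9 -22.8] [550.  -22.3] tray -196.9 15.9
wide [483.5 -27.7] [484.8 -27.1] tray -199.8 80.4
bottle [777.49107475  77.25519481] -104.5396259938154 -216.9521178079899
rack 167.27059251298488 -60.46419321487728
rack 119.33285291656527 -56.82164657523278
rack 174.64755252017494 60.62193778389242
rack 129.02665627023265 63.4736830673011
```

Measured against the given sizes:

| Item | Measured (mm) |
|---|---|
| Tray centre | ≈(557,174), opening toward −y |
| cap_a | (549,−22) |
| cap_wide | (484,−27) |
| cap_b | (646,35) |
| vial_mid | (594,81) |

The plan is to cradle each cap against the front edges of the slightly open fingers. cap_a goes deep first, then cap_wide, then cap_b moved sideways and in.

Request:
move_arm([
  {"wz": 0.115},
  {"wz": 0.115},
  {"wz": 0.115},
  {"wz": 0.115},
  {"wz": 0.115},
  {"wz": 0.115},
  {"wz": 0.115},
  {"wz": 0.115},
  {"wz": 0.115},
  {"wz": 0.115},
], gripper=1.4)

```text
schema error: expected keys tx, ty, tz, wx, wy, wz
```

Request:
move_arm([
  {"tx": -3.0, "ty": 1.6},
  {"tx": -3.0, "ty": 1.6},
  {"tx": -3.0, "ty": 1.6},
  {"tx": -3.0, "ty": 1.6},
  {"tx": -3.0, "ty": 1.6},
  {"tx": -3.0, "ty": 1.6},
  {"tx": -3.0, "ty": 1.6},
  {"tx": -3.0, "ty": 1.6},
  {"tx": -3.0, "ty": 1.6},
  {"tx": -3.0, "ty": 1.6},
  {"tx": -3.0, "ty": 1.6},
  {"tx": -3.0, "ty": 1.6},
])

```text
schema error: expected keys tx, ty, tz, wx, wy, wz
```

All the keys are needed in every row.

Request:
move_arm([
  {"tx": 0, "ty": 0, "tz": 0, "wx": 0, "wy": 0, "wz": 0.115},
  {"tx": 0, "ty": 0, "tz": 0, "wx": 0, "wy": 0, "wz": 0.115},
  {"tx": 0, "ty": 0, "tz": 0, "wx": 0, "wy": 0, "wz": 0.115},
  {"tx": 0, "ty": 0, "tz": 0, "wx": 0, "wy": 0, "wz": 0.115},
  {"tx": 0, "ty": 0, "tz": 0, "wx": 0, "wy": 0, "wz": 0.115},
  {"tx": 0, "ty": 0, "tz": 0, "wx": 0, "wy": 0, "wz": 0.115},
  {"tx": 0, "ty": 0, "tz": 0, "wx": 0, "wy": 0, "wz": 0.115},
  {"tx": 0, "ty": 0, "tz": 0, "wx": 0, "wy": 0, "wz": 0.115},
  {"tx": 0, "ty": 0, "tz": 0, "wx": 0, "wy": 0, "wz": 0.115},
  {"tx": 0, "ty": 0, "tz": 0, "wx": 0, "wy": 0, "wz": 0.115},
], gripper=1.4)

```text
time_s: 0.93
ee_pos: [234.7, 524.6, 213.5]
ee_rot: [-180.0, 0.1, 89.7]
force: [0.1, 0.1, -0.4]
gripper_width: 27.6
gripper_force: 0.0
```

Request:
move_arm([
  {"tx": -3, "ty": 1.6, "tz": 0, "wx": 0, "wy": 0, "wz": 0},
  {"tx": -3, "ty": 1.6, "tz": 0, "wx": 0, "wy": 0, "wz": 0},
  {"tx": -3, "ty": 1.6, "tz": 0, "wx": 0, "wy": 0, "wz": 0},
  {"tx": -3, "ty": 1.6, "tz": 0, "wx": 0, "wy": 0, "wz": 0},
  {"tx": -3, "ty": 1.6, "tz": 0, "wx": 0, "wy": 0, "wz": 0},
  {"tx": -3, "ty": 1.6, "tz": 0, "wx": 0, "wy": 0, "wz": 0},
  {"tx": -3, "ty": 1.6, "tz": 0, "wx": 0, "wy": 0, "wz": 0},
  {"tx": -3, "ty": 1.6, "tz": 0, "wx": 0, "wy": 0, "wz": 0},
  {"tx": -3, "ty": 1.6, "tz": 0, "wx": 0, "wy": 0, "wz": 0},
  {"tx": -3, "ty": 1.6, "tz": 0, "wx": 0, "wy": 0, "wz": 0},
  {"tx": -3, "ty": 1.6, "tz": 0, "wx": 0, "wy": 0, "wz": 0},
  {"tx": -3, "ty": 1.6, "tz": 0, "wx": 0, "wy": 0, "wz": 0},
])

```text
time_s: 1.93
ee_pos: [427.1, 163.2, 213.8]
ee_rot: [-180.0, 0.0, 90.0]
force: [0.6, 0.4, -0.6]
gripper_width: 14.0
gripper_force: 0.0
```

Request:
move_arm([
  {"tx": -3.2, "ty": 1.74, "tz": 0, "wx": 0, "wy": 0, "wz": 0},
  {"tx": -3.2, "ty": 1.74, "tz": 0, "wx": 0, "wy": 0, "wz": 0},
  {"tx": -3.2, "ty": 1.74, "tz": 0, "wx": 0, "wy": 0, "wz": 0},
  {"tx": -3.2, "ty": 1.74, "tz": 0, "wx": 0, "wy": 0, "wz": 0},
  {"tx": -3.2, "ty": 1.74, "tz": 0, "wx": 0, "wy": 0, "wz": 0},
  {"tx": -3.2, "ty": 1.74, "tz": 0, "wx": 0, "wy": 0, "wz": 0},
  {"tx": -3.2, "ty": 1.74, "tz": 0, "wx": 0, "wy": 0, "wz": 0},
  {"tx": 0, "ty": 0, "tz": 3.5, "wx": 0, "wy": 0, "wz": 0},
  {"tx": 0, "ty": 0, "tz": 3.5, "wx": 0, "wy": 0, "wz": 0},
  {"tx": 0, "ty": 0, "tz": 3.5, "wx": 0, "wy": 0, "wz": 0},
  {"tx": 0, "ty": 0, "tz": 3.5, "wx": 0, "wy": 0, "wz": 0},
])

```text
time_s: 2.85
ee_pos: [548.4, -59.5, 72.3]
ee_rot: [180.0, -0.0, 90.0]
force: [-0.3, -0.5, 0.1]
gripper_width: 14.0
gripper_force: 0.0
```

Run:
```python
from h import *
f=grab_frame("wrist"); save(f,"wrist1.png"); np.save("wrist1.npy",f,allow_pickle=True)
print(env.state()["ee_pos"], (-np.array(f["view"])[:3,:3].T@np.array(f["view"])[:3,3]).round())
```

```text
[543.34497671 -58.779803    65.56666208] [550.  10. 243.]
```

View pics/wrist1.png

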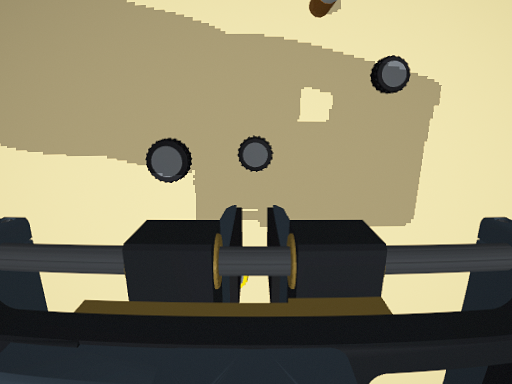

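The wrist view shows cap_a at (255,153), centred ahead of the finger gap at (257,212). The wide cap is at (168,160) and cap_b at (392,74).

Run:
```python
from h import *
for i in range(3):
    f=grab_frame("wrist"); print(env.state()["ee_pos"].round(1),env.state()["qvel"].round(1))
for n,u,v in(("A",255,153),("wide",169,160),("B",394,73)): print(n,on(f,u,v,14).round(1))
```

```text
[543.9 -58.6  68.6] [ 0.2 -3.8 -6.1  0.1  3.6 -0. ]
[546.6 -58.9  71.8] [ 0.2 -3.2 -4.7  0.1  0.3 -0. ]
[548.8 -59.1  74.1] [ 0.1 -2.2 -2.7 -0.  -0.3 -0.1]
A [547.8 -19.1  14. ]
wide [484.5 -24.1  14. ]
B [645.1  37.9  14. ]
```

Request:
move_arm([
  {"tx": 0, "ty": 0, "tz": 1.0, "wx": 0, "wy": 0, "wz": 0},
  {"tx": 0, "ty": 0, "tz": 1.0, "wx": 0, "wy": 0, "wz": 0},
  {"tx": 0, "ty": 0, "tz": 1.0, "wx": 0, "wy": 0, "wz": 0},
  {"tx": 0, "ty": 0, "tz": 1.0, "wx": 0, "wy": 0, "wz": 0},
  {"tx": 0, "ty": 0, "tz": 1.0, "wx": 0, "wy": 0, "wz": 0},
  {"tx": 0, "ty": 0, "tz": 0.6, "wx": 0, "wy": 0, "wz": 0},
  {"tx": 0, "ty": 0, "tz": 0.5, "wx": 0, "wy": 0, "wz": 0},
  {"tx": 0, "ty": 0, "tz": 0.4, "wx": 0, "wy": 0, "wz": 0},
  {"tx": 0, "ty": 0, "tz": 0.2, "wx": 0, "wy": 0, "wz": 0},
  {"tx": 0, "ty": 0, "tz": 0.1, "wx": 0, "wy": 0, "wz": 0},
  {"tx": 0, "ty": 0, "tz": 0, "wx": 0, "wy": 0, "wz": 0},
  {"tx": 0, "ty": 0, "tz": 0, "wx": 0, "wy": 0, "wz": 0},
])

```text
time_s: 4.05
ee_pos: [549.0, -59.2, 6.2]
ee_rot: [180.0, -0.0, 90.0]
force: [0.1, 0.4, -0.3]
gripper_width: 14.1
gripper_force: 0.0
```

Request:
move_arm([
  {"tx": 0.2, "ty": 0, "tz": 0, "wx": 0, "wy": 0, "wz": 0},
  {"tx": 0.4, "ty": 0, "tz": 0, "wx": 0, "wy": 0, "wz": 0},
  {"tx": 0.4, "ty": 0, "tz": 0, "wx": 0, "wy": 0, "wz": 0},
  {"tx": 0.4, "ty": 0, "tz": 0, "wx": 0, "wy": 0, "wz": 0},
  {"tx": 0.5, "ty": 0, "tz": 0, "wx": 0, "wy": 0, "wz": 0},
  {"tx": 0.6, "ty": 0, "tz": 0, "wx": 0, "wy": 0, "wz": 0},
  {"tx": 0.6, "ty": 0, "tz": 0, "wx": 0, "wy": 0, "wz": 0},
  {"tx": 0.6, "ty": 0, "tz": 0, "wx": 0, "wy": 0, "wz": 0},
  {"tx": 0.6, "ty": 0, "tz": 0, "wx": 0, "wy": 0, "wz": 0},
  {"tx": 0.6, "ty": 0, "tz": 0, "wx": 0, "wy": 0, "wz": 0},
  {"tx": 0.6, "ty": 0, "tz": 0, "wx": 0, "wy": 0, "wz": 0},
  {"tx": 0.6, "ty": 0, "tz": 0, "wx": 0, "wy": 0, "wz": 0},
])

```text
time_s: 5.05
ee_pos: [548.7, 2.5, 5.9]
ee_rot: [180.0, -0.0, 90.0]
force: [0.7, -0.2, -0.1]
gripper_width: 14.0
gripper_force: 0.1
```

Run:
```python
from h import *
f=grab_frame("wrist"); save(f,"wrist2.png"); print(env.state()["ee_pos"],env.state()["force"])
```

```text
[548.63110193   3.39231169   5.92159465] [ 0.20919195  0.68960667 -0.32200543]
```

View pics/wrist2.png

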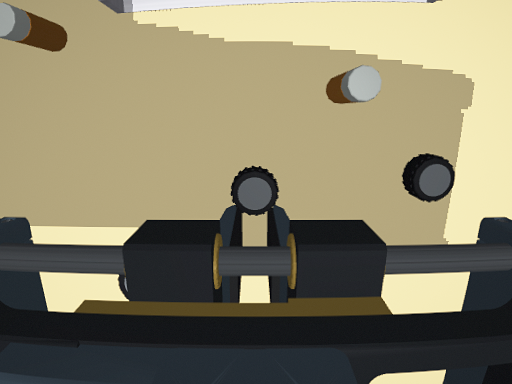

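The wrist view shows cap_a seated in the cradle at (255,190), with vial_mid at (362,83) well to the right. I'll push on.

Request:
move_arm([
  {"tx": 0.5, "ty": 0, "tz": 0, "wx": 0, "wy": 0, "wz": 0},
  {"tx": 0.7, "ty": 0, "tz": 0, "wx": 0, "wy": 0, "wz": 0},
  {"tx": 0.8, "ty": 0, "tz": 0, "wx": 0, "wy": 0, "wz": 0},
  {"tx": 0.8, "ty": 0, "tz": 0, "wx": 0, "wy": 0, "wz": 0},
  {"tx": 0.8, "ty": 0, "tz": 0, "wx": 0, "wy": 0, "wz": 0},
  {"tx": 0.8, "ty": 0, "tz": 0, "wx": 0, "wy": 0, "wz": 0},
  {"tx": 0.8, "ty": 0, "tz": 0, "wx": 0, "wy": 0, "wz": 0},
  {"tx": 0.8, "ty": 0, "tz": 0, "wx": 0, "wy": 0, "wz": 0},
  {"tx": 0.8, "ty": 0, "tz": 0, "wx": 0, "wy": 0, "wz": 0},
  {"tx": 0.8, "ty": 0, "tz": 0, "wx": 0, "wy": 0, "wz": 0},
  {"tx": 0.8, "ty": 0, "tz": 0, "wx": 0, "wy": 0, "wz": 0},
  {"tx": 0.8, "ty": 0, "tz": 0, "wx": 0, "wy": 0, "wz": 0},
])

```text
time_s: 6.1
ee_pos: [548.7, 94.7, 5.9]
ee_rot: [180.0, -0.0, 90.0]
force: [0.1, 0.9, -0.0]
gripper_width: 13.8
gripper_force: 0.0
```

Request:
move_arm([
  {"tx": 0.8, "ty": 0, "tz": 0, "wx": 0, "wy": 0, "wz": 0},
  {"tx": 0.8, "ty": 0, "tz": 0, "wx": 0, "wy": 0, "wz": 0},
  {"tx": 0.8, "ty": 0, "tz": 0, "wx": 0, "wy": 0, "wz": 0},
  {"tx": 0.8, "ty": 0, "tz": 0, "wx": 0, "wy": 0, "wz": 0},
  {"tx": 0.8, "ty": 0, "tz": 0, "wx": 0, "wy": 0, "wz": 0},
  {"tx": 0.7, "ty": 0, "tz": 0, "wx": 0, "wy": 0, "wz": 0},
  {"tx": 0.6, "ty": 0, "tz": 0, "wx": 0, "wy": 0, "wz": 0},
  {"tx": 0.5, "ty": 0, "tz": 0, "wx": 0, "wy": 0, "wz": 0},
  {"tx": 0.4, "ty": 0, "tz": 0, "wx": 0, "wy": 0, "wz": 0},
  {"tx": 0.3, "ty": 0, "tz": 0, "wx": 0, "wy": 0, "wz": 0},
  {"tx": 0.2, "ty": 0, "tz": 0, "wx": 0, "wy": 0, "wz": 0},
  {"tx": 0.1, "ty": 0, "tz": 0, "wx": 0, "wy": 0, "wz": 0},
])

```text
time_s: 7.1
ee_pos: [548.7, 162.0, 5.9]
ee_rot: [180.0, -0.0, 90.0]
force: [-1.2, -0.8, 0.1]
gripper_width: 13.9
gripper_force: 0.0
```

Run:
```python
from h import *
f=grab_frame("wrist"); save(f,"wrist3.png"); print(env.state()["ee_pos"],env.state()["force"])
```

```text
[548.72176134 162.02876528   5.97159183] [0.33659182 0.57680049 1.08020608]
```

View pics/wrist3.png

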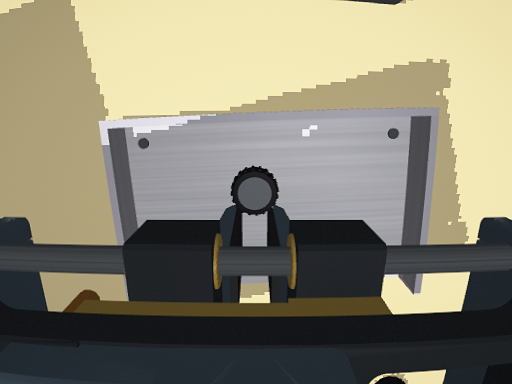

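cap_a is inside the tray at (255,190), still cradled. I'll push it a little deeper, back off, lift, and go behind the wide cap.

Request:
move_arm([
  {"tx": 0.3, "ty": 0, "tz": 0, "wx": 0, "wy": 0, "wz": 0},
  {"tx": 0.4, "ty": 0, "tz": 0, "wx": 0, "wy": 0, "wz": 0},
  {"tx": 0.2, "ty": 0, "tz": 0, "wx": 0, "wy": 0, "wz": 0},
  {"tx": 0.1, "ty": 0, "tz": 0, "wx": 0, "wy": 0, "wz": 0},
  {"tx": -0.5, "ty": 0, "tz": 0, "wx": 0, "wy": 0, "wz": 0},
  {"tx": -1, "ty": 0, "tz": 0, "wx": 0, "wy": 0, "wz": 0},
  {"tx": -1, "ty": 0, "tz": -1, "wx": 0, "wy": 0, "wz": 0},
  {"tx": -0.5, "ty": 0, "tz": -2, "wx": 0, "wy": 0, "wz": 0},
  {"tx": 0, "ty": 0, "tz": -2, "wx": 0, "wy": 0, "wz": 0},
  {"tx": 0, "ty": 0, "tz": -2, "wx": 0, "wy": 0, "wz": 0},
  {"tx": 0, "ty": 0, "tz": -1.5, "wx": 0, "wy": 0, "wz": 0},
  {"tx": 0, "ty": 0, "tz": -0.5, "wx": 0, "wy": 0, "wz": 0},
])

```text
time_s: 8.15
ee_pos: [550.2, 141.0, 99.2]
ee_rot: [179.7, -0.1, 89.9]
force: [-0.0, -0.6, 0.2]
gripper_width: 13.7
gripper_force: 0.0
```

Request:
move_arm([
  {"tx": -2, "ty": -0.6, "tz": 0, "wx": 0, "wy": 0, "wz": 0},
  {"tx": -2.5, "ty": -0.7, "tz": 0, "wx": 0, "wy": 0, "wz": 0},
  {"tx": -2.5, "ty": -0.7, "tz": 0, "wx": 0, "wy": 0, "wz": 0},
  {"tx": -2.5, "ty": -0.7, "tz": 0, "wx": 0, "wy": 0, "wz": 0},
  {"tx": -2.5, "ty": -0.7, "tz": 0, "wx": 0, "wy": 0, "wz": 0},
  {"tx": -2.5, "ty": -0.7, "tz": 0, "wx": 0, "wy": 0, "wz": 0},
  {"tx": -2.5, "ty": -0.7, "tz": 0, "wx": 0, "wy": 0, "wz": 0},
  {"tx": -2, "ty": -0.6, "tz": 0, "wx": 0, "wy": 0, "wz": 0},
  {"tx": -1, "ty": -0.3, "tz": 0, "wx": 0, "wy": 0, "wz": 0},
  {"tx": -0.7, "ty": -0.3, "tz": 0, "wx": 0, "wy": 0, "wz": 0},
  {"tx": -0.3, "ty": -0.3, "tz": 0, "wx": 0, "wy": 0, "wz": 0},
  {"tx": 0, "ty": 0, "tz": 0, "wx": 0, "wy": 0, "wz": 0},
], gripper=1.8)

```text
time_s: 9.15
ee_pos: [485.1, -68.2, 95.9]
ee_rot: [-180.0, -0.0, 90.0]
force: [-0.2, 0.7, 0.7]
gripper_width: 17.7
gripper_force: 0.0
```

Request:
move_arm([
  {"tx": 0, "ty": 0, "tz": 1.0, "wx": 0, "wy": 0, "wz": 0},
  {"tx": 0, "ty": 0, "tz": 1.5, "wx": 0, "wy": 0, "wz": 0},
  {"tx": 0, "ty": 0, "tz": 1.5, "wx": 0, "wy": 0, "wz": 0},
  {"tx": 0, "ty": 0, "tz": 1.2, "wx": 0, "wy": 0, "wz": 0},
  {"tx": 0, "ty": 0, "tz": 1.0, "wx": 0, "wy": 0, "wz": 0},
  {"tx": 0, "ty": 0, "tz": 0.9, "wx": 0, "wy": 0, "wz": 0},
  {"tx": 0, "ty": 0, "tz": 0.7, "wx": 0, "wy": 0, "wz": 0},
  {"tx": 0, "ty": 0, "tz": 0.5, "wx": 0, "wy": 0, "wz": 0},
  {"tx": 0, "ty": 0, "tz": 0.4, "wx": 0, "wy": 0, "wz": 0},
  {"tx": 0, "ty": 0, "tz": 0.2, "wx": 0, "wy": 0, "wz": 0},
  {"tx": 0, "ty": 0, "tz": 0.1, "wx": 0, "wy": 0, "wz": 0},
  {"tx": 0, "ty": 0, "tz": 0, "wx": 0, "wy": 0, "wz": 0},
])

```text
time_s: 10.15
ee_pos: [485.8, -68.2, 6.0]
ee_rot: [180.0, -0.0, 90.0]
force: [-0.9, 0.3, -0.1]
gripper_width: 18.3
gripper_force: 0.0
```

Request:
move_arm([
  {"tx": 0.2, "ty": 0, "tz": 0, "wx": 0, "wy": 0, "wz": 0},
  {"tx": 0.4, "ty": 0, "tz": 0, "wx": 0, "wy": 0, "wz": 0},
  {"tx": 0.4, "ty": 0, "tz": 0, "wx": 0, "wy": 0, "wz": 0},
  {"tx": 0.4, "ty": 0, "tz": 0, "wx": 0, "wy": 0, "wz": 0},
  {"tx": 0.5, "ty": 0.1, "tz": 0, "wx": 0, "wy": 0, "wz": 0},
  {"tx": 0.6, "ty": 0.1, "tz": 0, "wx": 0, "wy": 0, "wz": 0},
  {"tx": 0.6, "ty": 0.1, "tz": 0, "wx": 0, "wy": 0, "wz": 0},
  {"tx": 0.6, "ty": 0.1, "tz": 0, "wx": 0, "wy": 0, "wz": 0},
  {"tx": 0.6, "ty": 0.1, "tz": 0, "wx": 0, "wy": 0, "wz": 0},
  {"tx": 0.6, "ty": 0.1, "tz": 0, "wx": 0, "wy": 0, "wz": 0},
  {"tx": 0.6, "ty": 0.1, "tz": 0, "wx": 0, "wy": 0, "wz": 0},
  {"tx": 0.6, "ty": 0.1, "tz": 0, "wx": 0, "wy": 0, "wz": 0},
])

```text
time_s: 11.15
ee_pos: [493.8, -6.5, 5.9]
ee_rot: [180.0, -0.0, 90.0]
force: [-0.2, -0.7, 0.7]
gripper_width: 18.1
gripper_force: 0.1
```

Run:
```python
from h import *
f=grab_frame("wrist"); save(f,"wrist4.png"); print(env.state()["ee_pos"],env.state()["force"])
```

```text
[494.01495078  -5.71314513   5.96477614] [ 0.16426397  1.18929614 -0.54272549]
```

View pics/wrist4.png

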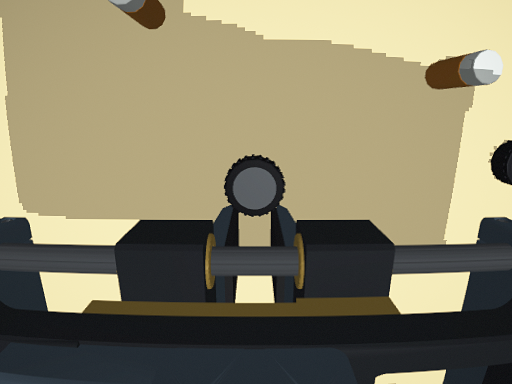

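The wide cap sits in the cradle at (255,186). I'll continue with a slight drift toward the tray's middle.

Request:
move_arm([
  {"tx": 0.6, "ty": 0.15, "tz": 0, "wx": 0, "wy": 0, "wz": 0},
  {"tx": 0.8, "ty": 0.2, "tz": 0, "wx": 0, "wy": 0, "wz": 0},
  {"tx": 0.8, "ty": 0.2, "tz": 0, "wx": 0, "wy": 0, "wz": 0},
  {"tx": 0.8, "ty": 0.2, "tz": 0, "wx": 0, "wy": 0, "wz": 0},
  {"tx": 0.8, "ty": 0.2, "tz": 0, "wx": 0, "wy": 0, "wz": 0},
  {"tx": 0.8, "ty": 0.2, "tz": 0, "wx": 0, "wy": 0, "wz": 0},
  {"tx": 0.8, "ty": 0.2, "tz": 0, "wx": 0, "wy": 0, "wz": 0},
  {"tx": 0.8, "ty": 0.2, "tz": 0, "wx": 0, "wy": 0, "wz": 0},
  {"tx": 0.8, "ty": 0.2, "tz": 0, "wx": 0, "wy": 0, "wz": 0},
  {"tx": 0.8, "ty": 0.2, "tz": 0, "wx": 0, "wy": 0, "wz": 0},
  {"tx": 0.8, "ty": 0.15, "tz": 0, "wx": 0, "wy": 0, "wz": 0},
  {"tx": 0.8, "ty": 0.1, "tz": 0, "wx": 0, "wy": 0, "wz": 0},
])

```text
time_s: 12.2
ee_pos: [516.0, 87.7, 5.9]
ee_rot: [180.0, -0.0, 90.0]
force: [-0.2, -0.7, -0.1]
gripper_width: 18.0
gripper_force: 0.0
```

Request:
move_arm([
  {"tx": 0.8, "ty": 0, "tz": 0, "wx": 0, "wy": 0, "wz": 0},
  {"tx": 0.8, "ty": 0, "tz": 0, "wx": 0, "wy": 0, "wz": 0},
  {"tx": 0.8, "ty": 0, "tz": 0, "wx": 0, "wy": 0, "wz": 0},
  {"tx": 0.7, "ty": 0, "tz": 0, "wx": 0, "wy": 0, "wz": 0},
  {"tx": 0.6, "ty": 0, "tz": 0, "wx": 0, "wy": 0, "wz": 0},
  {"tx": 0.5, "ty": 0, "tz": 0, "wx": 0, "wy": 0, "wz": 0},
  {"tx": 0.4, "ty": 0, "tz": 0, "wx": 0, "wy": 0, "wz": 0},
  {"tx": 0.3, "ty": 0, "tz": 0, "wx": 0, "wy": 0, "wz": 0},
  {"tx": 0.2, "ty": 0, "tz": 0, "wx": 0, "wy": 0, "wz": 0},
  {"tx": 0.1, "ty": 0, "tz": 0, "wx": 0, "wy": 0, "wz": 0},
  {"tx": 0, "ty": 0, "tz": 0, "wx": 0, "wy": 0, "wz": 0},
])

```text
time_s: 13.12
ee_pos: [515.7, 139.0, 5.9]
ee_rot: [-180.0, -0.0, 90.0]
force: [-0.3, -0.0, 0.1]
gripper_width: 18.2
gripper_force: 0.0
```

Run:
```python
from h import *
f=grab_frame("wrist"); save(f,"wrist5.png"); print(env.state()["ee_pos"],env.state()["force"])
```

```text
[515.68568549 138.79777202   5.95620021] [ 1.20479347 -0.41222357 -0.47781286]
```

View pics/wrist5.png

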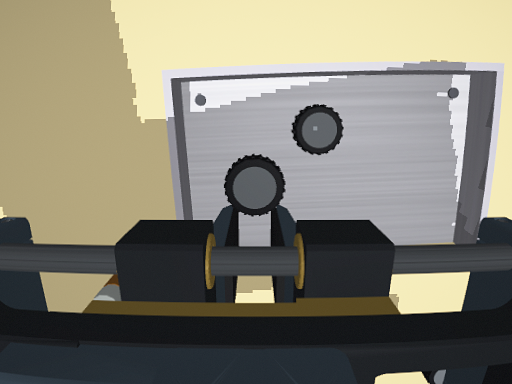

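The wide cap is at (255,186), well inside the tray, and cap_a is at (318,130) near the back, clear of it. Now I'll go for cap_b from its +x side, with the tool turned to yaw 180.

Request:
move_arm([
  {"tx": -0.5, "ty": 0, "tz": 0, "wx": 0, "wy": 0, "wz": 0},
  {"tx": -1, "ty": 0, "tz": 0, "wx": 0, "wy": 0, "wz": 0},
  {"tx": -1, "ty": 0, "tz": -1, "wx": 0, "wy": 0, "wz": 0},
  {"tx": -0.5, "ty": 0, "tz": -2, "wx": 0, "wy": 0, "wz": 0},
  {"tx": 0, "ty": 0, "tz": -2, "wx": 0, "wy": 0, "wz": 0},
  {"tx": 0, "ty": 0, "tz": -2, "wx": 0, "wy": 0, "wz": 0},
  {"tx": 0, "ty": 0, "tz": -1.5, "wx": 0, "wy": 0, "wz": 0},
  {"tx": 0, "ty": 0, "tz": -0.5, "wx": 0, "wy": 0, "wz": 0},
  {"tx": 0, "ty": 0, "tz": 0, "wx": 0, "wy": 0, "wz": 0},
])

```text
time_s: 13.92
ee_pos: [516.7, 108.1, 97.7]
ee_rot: [179.8, -0.0, 89.9]
force: [0.1, 0.8, -0.0]
gripper_width: 18.0
gripper_force: 0.0
```

Request:
move_arm([
  {"tx": -0.7, "ty": 1.5, "tz": 0, "wx": 0, "wy": 0, "wz": 0},
  {"tx": -0.9, "ty": 2, "tz": 0, "wx": 0, "wy": 0, "wz": 0},
  {"tx": -0.9, "ty": 2, "tz": 0, "wx": 0, "wy": 0, "wz": 0},
  {"tx": -0.9, "ty": 2, "tz": 0, "wx": 0, "wy": 0, "wz": 0},
  {"tx": -0.9, "ty": 2, "tz": 0, "wx": 0, "wy": 0, "wz": 0},
  {"tx": -0.9, "ty": 2, "tz": 0, "wx": 0, "wy": 0, "wz": 0},
  {"tx": -0.9, "ty": 2, "tz": 0, "wx": 0, "wy": 0, "wz": 0},
  {"tx": -0.7, "ty": 1.7, "tz": 0, "wx": 0, "wy": 0, "wz": 0},
  {"tx": -0.4, "ty": 1, "tz": 0, "wx": 0, "wy": 0, "wz": 0},
  {"tx": -0.2, "ty": 0.7, "tz": 0, "wx": 0, "wy": 0, "wz": 0},
  {"tx": 0, "ty": 0, "tz": 0, "wx": 0, "wy": 0, "wz": 0},
], gripper=1.4)

```text
time_s: 14.83
ee_pos: [685.1, 34.0, 94.4]
ee_rot: [-179.9, 0.0, 89.9]
force: [0.6, 0.3, 0.1]
gripper_width: 13.6
gripper_force: 0.0
```

Request:
move_arm([
  {"tx": 0, "ty": 0, "tz": 0, "wx": 0, "wy": 0, "wz": -0.12},
  {"tx": 0, "ty": 0, "tz": 0, "wx": 0, "wy": 0, "wz": -0.12},
  {"tx": 0, "ty": 0, "tz": 0, "wx": 0, "wy": 0, "wz": -0.12},
  {"tx": 0, "ty": 0, "tz": 0, "wx": 0, "wy": 0, "wz": -0.12},
  {"tx": 0, "ty": 0, "tz": 0, "wx": 0, "wy": 0, "wz": -0.12},
  {"tx": 0, "ty": 0, "tz": 0, "wx": 0, "wy": 0, "wz": -0.12},
  {"tx": 0, "ty": 0, "tz": 0, "wx": 0, "wy": 0, "wz": -0.12},
  {"tx": 0, "ty": 0, "tz": 0, "wx": 0, "wy": 0, "wz": -0.12},
  {"tx": 0, "ty": 0, "tz": 0, "wx": 0, "wy": 0, "wz": -0.12},
  {"tx": 0, "ty": 0, "tz": 0, "wx": 0, "wy": 0, "wz": -0.12},
  {"tx": 0, "ty": 0, "tz": 0, "wx": 0, "wy": 0, "wz": -0.12},
  {"tx": 0, "ty": 0, "tz": 0, "wx": 0, "wy": 0, "wz": -0.12},
])

```text
time_s: 15.83
ee_pos: [683.3, 35.2, 95.4]
ee_rot: [-180.0, -0.1, 172.9]
force: [0.2, -0.3, 0.0]
gripper_width: 13.6
gripper_force: 0.0
```

Request:
move_arm([
  {"tx": 0, "ty": 0, "tz": 0, "wx": 0, "wy": 0, "wz": -0.08},
  {"tx": 0, "ty": 0, "tz": 0, "wx": 0, "wy": 0, "wz": -0.05},
  {"tx": 0, "ty": 0, "tz": 0, "wx": 0, "wy": 0, "wz": 0},
])

```text
time_s: 16.08
ee_pos: [683.4, 35.2, 95.5]
ee_rot: [180.0, -0.1, -180.0]
force: [-0.4, 0.1, 0.1]
gripper_width: 14.1
gripper_force: 0.0
```

Run:
```python
from h import *
f=grab_frame("wrist"); g=f["color"].astype(int)
n,l,s,c=cv2.connectedComponentsWithStats((g.max(2)<85)[:205].astype(np.uint8))
print(env.state()["ee_pos"].round(1))
for i in range(1,n):
    if 300<s[i,4]<3000: print(c[i],s[i],on(f,*c[i],13).round(1))
```

```text
[683.6  35.1  95.6]
[487.77034649  73.58259468] [ 394    0  109  145 2482] [581.7 224.8  13. ]
[455.26307448  32.76386688] [441  14  36  36 631] [552.2 192.9  13. ]
[255.77966102 151.13298566] [240 135  32  33 767] [646.8  37.   13. ]
```

cap_b is at (647,37), in line with the cradle. I'll descend and sweep it sideways.

Request:
move_arm([
  {"tx": 0, "ty": 0.1, "tz": 1.0, "wx": 0, "wy": 0, "wz": 0},
  {"tx": 0, "ty": 0, "tz": 1.5, "wx": 0, "wy": 0, "wz": 0},
  {"tx": 0, "ty": 0, "tz": 1.5, "wx": 0, "wy": 0, "wz": 0},
  {"tx": 0, "ty": 0, "tz": 1.2, "wx": 0, "wy": 0, "wz": 0},
  {"tx": 0, "ty": 0, "tz": 1.0, "wx": 0, "wy": 0, "wz": 0},
  {"tx": 0, "ty": 0, "tz": 0.9, "wx": 0, "wy": 0, "wz": 0},
  {"tx": 0, "ty": 0, "tz": 0.7, "wx": 0, "wy": 0, "wz": 0},
  {"tx": 0, "ty": 0, "tz": 0.5, "wx": 0, "wy": 0, "wz": 0},
  {"tx": 0, "ty": 0, "tz": 0.4, "wx": 0, "wy": 0, "wz": 0},
  {"tx": 0, "ty": 0, "tz": 0.2, "wx": 0, "wy": 0, "wz": 0},
  {"tx": 0, "ty": 0, "tz": 0.1, "wx": 0, "wy": 0, "wz": 0},
  {"tx": 0, "ty": 0, "tz": 0, "wx": 0, "wy": 0, "wz": 0},
])

```text
time_s: 17.13
ee_pos: [684.9, 35.9, 6.1]
ee_rot: [180.0, 0.0, 180.0]
force: [-0.7, -0.3, 0.2]
gripper_width: 14.0
gripper_force: 0.0
```

Request:
move_arm([
  {"tx": 0.2, "ty": 0, "tz": 0, "wx": 0, "wy": 0, "wz": 0},
  {"tx": 0.4, "ty": 0, "tz": 0, "wx": 0, "wy": 0, "wz": 0},
  {"tx": 0.4, "ty": 0, "tz": 0, "wx": 0, "wy": 0, "wz": 0},
  {"tx": 0.4, "ty": 0, "tz": 0, "wx": 0, "wy": 0, "wz": 0},
  {"tx": 0.5, "ty": 0, "tz": 0, "wx": 0, "wy": 0, "wz": 0},
  {"tx": 0.6, "ty": 0, "tz": 0, "wx": 0, "wy": 0, "wz": 0},
  {"tx": 0.6, "ty": 0, "tz": 0, "wx": 0, "wy": 0, "wz": 0},
  {"tx": 0.6, "ty": 0, "tz": 0, "wx": 0, "wy": 0, "wz": 0},
  {"tx": 0.6, "ty": 0, "tz": 0, "wx": 0, "wy": 0, "wz": 0},
  {"tx": 0.6, "ty": 0, "tz": 0, "wx": 0, "wy": 0, "wz": 0},
  {"tx": 0.6, "ty": 0, "tz": 0, "wx": 0, "wy": 0, "wz": 0},
  {"tx": 0.6, "ty": 0, "tz": 0, "wx": 0, "wy": 0, "wz": 0},
])

```text
time_s: 18.13
ee_pos: [623.1, 35.9, 6.0]
ee_rot: [180.0, 0.0, 180.0]
force: [0.6, 0.4, 1.4]
gripper_width: 14.1
gripper_force: 0.1
```

Request:
move_arm([
  {"tx": 0.6, "ty": 0, "tz": 0, "wx": 0, "wy": 0, "wz": 0},
  {"tx": 0.6, "ty": 0, "tz": 0, "wx": 0, "wy": 0, "wz": 0},
  {"tx": 0.6, "ty": 0, "tz": 0, "wx": 0, "wy": 0, "wz": 0},
  {"tx": 0.6, "ty": 0, "tz": 0, "wx": 0, "wy": 0, "wz": 0},
  {"tx": 0.5, "ty": 0, "tz": 0, "wx": 0, "wy": 0, "wz": 0},
  {"tx": 0.4, "ty": 0, "tz": 0, "wx": 0, "wy": 0, "wz": 0},
  {"tx": 0.3, "ty": 0, "tz": 0, "wx": 0, "wy": 0, "wz": 0},
  {"tx": 0.2, "ty": 0, "tz": 0, "wx": 0, "wy": 0, "wz": 0},
  {"tx": 0.1, "ty": 0, "tz": 0, "wx": 0, "wy": 0, "wz": 0},
  {"tx": 0, "ty": 0, "tz": 0, "wx": 0, "wy": 0, "wz": 0},
  {"tx": 0, "ty": 0, "tz": 0, "wx": 0, "wy": 0, "wz": 0},
])

```text
time_s: 19.05
ee_pos: [584.9, 36.0, 5.9]
ee_rot: [180.0, 0.0, 180.0]
force: [0.3, 0.6, 0.1]
gripper_width: 14.1
gripper_force: 0.0
```

Run:
```python
from h import *
for k in("scene","wrist"):
    f=grab_frame(k); g=f["color"].astype(int)
    n,l,s,c=cv2.connectedComponentsWithStats((g.max(2)<85).astype(np.uint8))
    print(k,env.state()["ee_pos"].round(1))
    for i in range(1,n):
        p=on(f,*c[i],12)
        if 50<s[i,4]<3000 and 430<p[0]<700 and -50<p[1]<230: print(c[i].round(1),s[i],p.round(1))
```

```text
scene [584.9  35.9   6. ]
[296.4 181.8] [283 162  29  38 160] [642.  170.2  12. ]
wrist [584.9  35.9   5.9]
[460.7  41.6] [417  30  95  18 792] [480.2 142.   12. ]
[481.4 114.6] [ 460   84   52   62 1633] [516.8 158.3  12. ]
[508.  174.7] [503 158   9  33 202] [549.5 180.8  12. ]
```

Request:
move_arm([
  {"tx": -0.5, "ty": 0, "tz": 0, "wx": 0, "wy": 0, "wz": 0},
  {"tx": -1, "ty": 0, "tz": 0, "wx": 0, "wy": 0, "wz": 0},
  {"tx": -1, "ty": 0, "tz": -1, "wx": 0, "wy": 0, "wz": 0},
  {"tx": 0, "ty": 0, "tz": -2, "wx": 0, "wy": 0, "wz": 0},
  {"tx": 0, "ty": 0, "tz": -2, "wx": 0, "wy": 0, "wz": 0},
  {"tx": 0, "ty": -0.5, "tz": -2, "wx": 0, "wy": 0, "wz": -0.05},
  {"tx": 0, "ty": -1, "tz": -1.5, "wx": 0, "wy": 0, "wz": 0.05},
  {"tx": 1, "ty": -1, "tz": -0.5, "wx": 0, "wy": 0, "wz": 0},
  {"tx": 1.5, "ty": -1, "tz": 0, "wx": 0, "wy": 0, "wz": 0},
  {"tx": 1.5, "ty": -0.5, "tz": 0, "wx": 0, "wy": 0, "wz": 0},
  {"tx": 0.7, "ty": 0, "tz": 0, "wx": 0, "wy": 0, "wz": 0},
  {"tx": 0.5, "ty": 0, "tz": 0, "wx": 0, "wy": 0, "wz": 0},
])

```text
time_s: 20.15
ee_pos: [557.0, -4.4, 95.5]
ee_rot: [180.0, -0.1, 179.9]
force: [0.5, -0.2, -0.4]
gripper_width: 14.3
gripper_force: 0.0
```

Request:
move_arm([
  {"tx": 0, "ty": 0, "tz": 0, "wx": 0, "wy": 0, "wz": 0.12},
  {"tx": 0, "ty": 0, "tz": 0, "wx": 0, "wy": 0, "wz": 0.12},
  {"tx": 0, "ty": 0, "tz": 0, "wx": 0, "wy": 0, "wz": 0.12},
  {"tx": 0, "ty": 0, "tz": 0, "wx": 0, "wy": 0, "wz": 0.12},
  {"tx": 0, "ty": 0, "tz": 0, "wx": 0, "wy": 0, "wz": 0.12},
  {"tx": 0, "ty": 0, "tz": 0, "wx": 0, "wy": 0, "wz": 0.12},
  {"tx": 0, "ty": 0, "tz": 0, "wx": 0, "wy": 0, "wz": 0.12},
  {"tx": 0, "ty": 0, "tz": 0, "wx": 0, "wy": 0, "wz": 0.12},
  {"tx": 0, "ty": 0, "tz": 0, "wx": 0, "wy": 0, "wz": 0.12},
  {"tx": 0, "ty": 0, "tz": 0, "wx": 0, "wy": 0, "wz": 0.12},
  {"tx": 0, "ty": 0, "tz": 0, "wx": 0, "wy": 0, "wz": 0.12},
  {"tx": 0, "ty": 0, "tz": 0, "wx": 0, "wy": 0, "wz": 0.12},
])

```text
time_s: 21.15
ee_pos: [558.6, -3.6, 95.6]
ee_rot: [180.0, -0.0, 97.2]
force: [0.0, 1.0, -0.2]
gripper_width: 14.2
gripper_force: 0.0
```

Request:
move_arm([
  {"tx": 0, "ty": 0, "tz": 0, "wx": 0, "wy": 0, "wz": 0.08},
  {"tx": 0, "ty": 0, "tz": 0, "wx": 0, "wy": 0, "wz": 0.05},
  {"tx": 0, "ty": 0, "tz": 0, "wx": 0, "wy": 0, "wz": 0},
  {"tx": 0, "ty": 0, "tz": 0, "wx": 0, "wy": 0, "wz": 0},
])

```text
time_s: 21.48
ee_pos: [558.4, -3.7, 95.7]
ee_rot: [180.0, -0.0, 90.1]
force: [0.5, 0.2, 0.4]
gripper_width: 14.0
gripper_force: 0.0
```

Run:
```python
from h import *
f=grab_frame("wrist"); g=f["color"].astype(int)
n,l,s,c=cv2.connectedComponentsWithStats((g.max(2)<85)[:205].astype(np.uint8))
print(env.state()["ee_pos"].round(1))
for i in range(1,n):
    if 200<s[i,4]<3000: print(c[i],s[i],on(f,*c[i],13).round(1))
```

```text
[558.3  -3.8  95.7]
[150.54961832  18.2519084 ] [145   0  11  38 262] [481.  135.3  13. ]
[105.91489362  51.85714286] [ 90  39  27  23 329] [444.5 111.9  13. ]
[253.63209877 146.99012346] [238 132  32  32 405] [558.8  37.6  13. ]
```

cap_b is at (559,37), aligned with the cradle. I'll descend and push it in.

Request:
move_arm([
  {"tx": 0, "ty": 0, "tz": 1.0, "wx": 0, "wy": 0, "wz": 0},
  {"tx": 0, "ty": 0, "tz": 1.5, "wx": 0, "wy": 0, "wz": 0},
  {"tx": 0, "ty": 0, "tz": 1.5, "wx": 0, "wy": 0, "wz": 0},
  {"tx": 0, "ty": 0, "tz": 1.2, "wx": 0, "wy": 0, "wz": 0},
  {"tx": 0, "ty": 0, "tz": 1.0, "wx": 0, "wy": 0, "wz": 0},
  {"tx": 0, "ty": 0, "tz": 0.9, "wx": 0, "wy": 0, "wz": 0},
  {"tx": 0, "ty": 0, "tz": 0.7, "wx": 0, "wy": 0, "wz": 0},
  {"tx": 0, "ty": 0, "tz": 0.5, "wx": 0, "wy": 0, "wz": 0},
  {"tx": 0, "ty": 0, "tz": 0.4, "wx": 0, "wy": 0, "wz": 0},
  {"tx": 0, "ty": 0, "tz": 0.2, "wx": 0, "wy": 0, "wz": 0},
  {"tx": 0, "ty": 0, "tz": 0.1, "wx": 0, "wy": 0, "wz": 0},
  {"tx": 0, "ty": 0, "tz": 0, "wx": 0, "wy": 0, "wz": 0},
])

```text
time_s: 22.53
ee_pos: [558.3, -4.0, 6.1]
ee_rot: [180.0, -0.0, 90.0]
force: [-0.2, -0.5, -1.0]
gripper_width: 13.9
gripper_force: 0.0
```

Request:
move_arm([
  {"tx": 0.2, "ty": 0, "tz": 0, "wx": 0, "wy": 0, "wz": 0},
  {"tx": 0.4, "ty": 0, "tz": 0, "wx": 0, "wy": 0, "wz": 0},
  {"tx": 0.4, "ty": 0, "tz": 0, "wx": 0, "wy": 0, "wz": 0},
  {"tx": 0.4, "ty": 0, "tz": 0, "wx": 0, "wy": 0, "wz": 0},
  {"tx": 0.5, "ty": -0.1, "tz": 0, "wx": 0, "wy": 0, "wz": 0},
  {"tx": 0.6, "ty": -0.1, "tz": 0, "wx": 0, "wy": 0, "wz": 0},
  {"tx": 0.6, "ty": -0.1, "tz": 0, "wx": 0, "wy": 0, "wz": 0},
  {"tx": 0.6, "ty": 0, "tz": 0, "wx": 0, "wy": 0, "wz": 0},
  {"tx": 0.6, "ty": 0, "tz": 0, "wx": 0, "wy": 0, "wz": 0},
  {"tx": 0.6, "ty": 0, "tz": 0, "wx": 0, "wy": 0, "wz": 0},
  {"tx": 0.6, "ty": 0, "tz": 0, "wx": 0, "wy": 0, "wz": 0},
  {"tx": 0.6, "ty": 0, "tz": 0, "wx": 0, "wy": 0, "wz": 0},
])

```text
time_s: 23.53
ee_pos: [555.2, 57.6, 5.9]
ee_rot: [180.0, -0.0, 90.0]
force: [-0.0, -0.4, 0.4]
gripper_width: 14.1
gripper_force: 0.1
```

Request:
move_arm([
  {"tx": 0.6, "ty": 0, "tz": 0, "wx": 0, "wy": 0, "wz": 0},
  {"tx": 0.6, "ty": 0, "tz": 0, "wx": 0, "wy": 0, "wz": 0},
  {"tx": 0.6, "ty": 0, "tz": 0, "wx": 0, "wy": 0, "wz": 0},
  {"tx": 0.6, "ty": 0, "tz": 0, "wx": 0, "wy": 0, "wz": 0},
  {"tx": 0.6, "ty": 0, "tz": 0, "wx": 0, "wy": 0, "wz": 0},
  {"tx": 0.6, "ty": 0, "tz": 0, "wx": 0, "wy": 0, "wz": 0},
  {"tx": 0.6, "ty": 0, "tz": 0, "wx": 0, "wy": 0, "wz": 0},
  {"tx": 0.6, "ty": 0, "tz": 0, "wx": 0, "wy": 0, "wz": 0},
  {"tx": 0.6, "ty": 0.1, "tz": 0, "wx": 0, "wy": 0, "wz": 0},
  {"tx": 0.6, "ty": 0.2, "tz": 0, "wx": 0, "wy": 0, "wz": 0},
  {"tx": 0.5, "ty": 0.2, "tz": 0, "wx": 0, "wy": 0, "wz": 0},
  {"tx": 0.5, "ty": 0.2, "tz": 0, "wx": 0, "wy": 0, "wz": 0},
])

```text
time_s: 24.53
ee_pos: [562.5, 127.6, 5.9]
ee_rot: [180.0, -0.0, 90.0]
force: [-0.6, -0.0, 0.7]
gripper_width: 13.7
gripper_force: 0.0
```

Request:
move_arm([
  {"tx": 0.4, "ty": 0.1, "tz": 0, "wx": 0, "wy": 0, "wz": 0},
  {"tx": 0.3, "ty": 0, "tz": 0, "wx": 0, "wy": 0, "wz": 0},
  {"tx": 0.2, "ty": 0, "tz": 0, "wx": 0, "wy": 0, "wz": 0},
  {"tx": 0.1, "ty": 0, "tz": 0, "wx": 0, "wy": 0, "wz": 0},
  {"tx": 0, "ty": 0, "tz": 0, "wx": 0, "wy": 0, "wz": 0},
])

```text
time_s: 24.95
ee_pos: [563.0, 137.1, 5.9]
ee_rot: [-180.0, -0.0, 90.0]
force: [0.2, -0.3, 0.3]
gripper_width: 13.9
gripper_force: 0.0
```

Run:
```python
from h import *
f=grab_frame("wrist"); save(f,"wrist6.png"); print(env.state()["ee_pos"],env.state()["force"])
```

```text
[563.04663523 136.93302966   5.95455221] [ 0.41958129  0.05931856 -1.11013315]
```

View pics/wrist6.png

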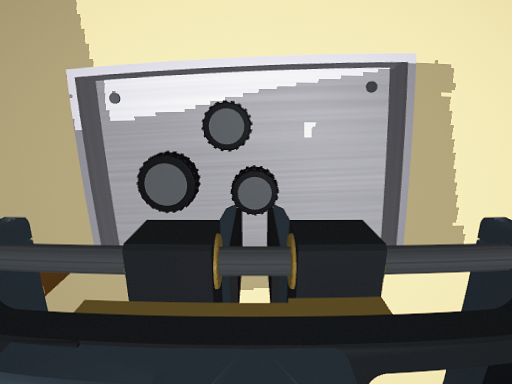

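All three caps are in the tray: cap_a (227,125), the wide cap (168,182) and cap_b (255,190). I'll back off a little, since vial_mid is behind, and lift.

Request:
move_arm([
  {"tx": -0.3, "ty": 0, "tz": 0, "wx": 0, "wy": 0, "wz": 0},
  {"tx": -0.5, "ty": 0, "tz": 0, "wx": 0, "wy": 0, "wz": 0},
  {"tx": -0.3, "ty": 0, "tz": 0, "wx": 0, "wy": 0, "wz": 0},
  {"tx": 0, "ty": 0, "tz": -1, "wx": 0, "wy": 0, "wz": 0},
  {"tx": 0, "ty": 0, "tz": -2, "wx": 0, "wy": 0, "wz": 0},
  {"tx": 0, "ty": 0, "tz": -2.5, "wx": 0, "wy": 0, "wz": 0},
  {"tx": 0, "ty": 0, "tz": -2.5, "wx": 0, "wy": 0, "wz": 0},
  {"tx": 0, "ty": 0, "tz": -2.5, "wx": 0, "wy": 0, "wz": 0},
  {"tx": 0, "ty": 0, "tz": -2.5, "wx": 0, "wy": 0, "wz": 0},
  {"tx": 0, "ty": 0, "tz": -2.5, "wx": 0, "wy": 0, "wz": 0},
  {"tx": 0, "ty": 0, "tz": -2, "wx": 0, "wy": 0, "wz": 0},
  {"tx": 0, "ty": 0, "tz": -1, "wx": 0, "wy": 0, "wz": 0},
])

```text
time_s: 26.0
ee_pos: [564.4, 126.0, 194.9]
ee_rot: [179.7, -0.1, 90.0]
force: [0.1, 0.2, 0.6]
gripper_width: 14.0
gripper_force: 0.0
```

Request:
move_arm([
  {"tx": 0, "ty": -2, "tz": 0, "wx": 0, "wy": 0, "wz": 0},
  {"tx": 0, "ty": -3, "tz": 0, "wx": 0, "wy": 0, "wz": 0},
  {"tx": 0, "ty": -3, "tz": 0, "wx": 0, "wy": 0, "wz": 0},
  {"tx": 0, "ty": -3, "tz": 0, "wx": 0, "wy": 0, "wz": 0},
  {"tx": 0, "ty": -3, "tz": 0, "wx": 0, "wy": 0, "wz": 0},
  {"tx": 0, "ty": -2, "tz": 0, "wx": 0, "wy": 0, "wz": 0},
  {"tx": 0, "ty": -1, "tz": 0, "wx": 0, "wy": 0, "wz": 0},
  {"tx": 0, "ty": 0, "tz": 0, "wx": 0, "wy": 0, "wz": 0},
  {"tx": 0, "ty": 0, "tz": 0, "wx": 0, "wy": 0, "wz": 0},
  {"tx": 0, "ty": 0, "tz": 0, "wx": 0, "wy": 0, "wz": 0},
])

```text
time_s: 26.83
ee_pos: [394.7, 126.1, 191.2]
ee_rot: [179.9, -0.0, 90.0]
force: [0.1, -0.2, -0.6]
gripper_width: 14.0
gripper_force: 0.0
```

Run:
```python
from h import *
f=grab_frame("scene"); save(f,"scene2.png"); print(env.state()["ee_pos"],env.state()["time_s"])
```

```text
[394.63610013 126.1100634  191.02851409] 26.8833
```

View pics/scene2.png

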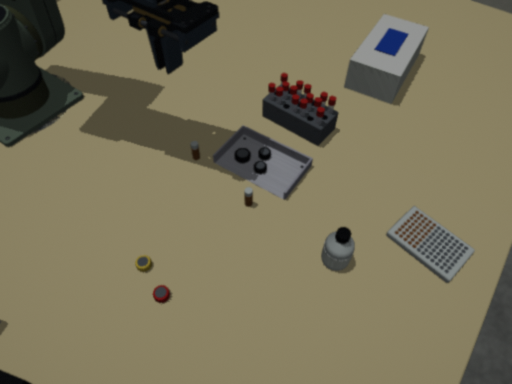

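The scene view shows all three caps in the tray at (242,156), (264,153) and (260,168). The vials at (196,152) and (249,198), the bottle and the rack haven't moved, and the arm is clear.

```bash
python3 -c "
from workcell import env
print(env.job_done())"
```

```text
the job is handed in; nothing more can be done
None
```

I swept all three black caps into the catch tray. In the last picture the vials, bottle and rack stood where they started and the arm was clear. I handed the job in at about 27 s; no verdict came back.

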